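Bed a new slate panel into the menu board with the hand roller and lock it

ROBOT

A 6-joint arm with a two-finger parallel gripper is mounted at the origin on a cart in front of the work surface, level with it; the furniture and walls round the work are solid. World frame = base frame: x ahead of the robot, y to its left, z up, the work surface at z = 0. Lengths are in m, angles in rad, forces in N, time in s.
With the tool pointing down it reaches from about 0.3 to 0.775 m from the base axis. Payload 14.6 kg.
Tool frame: the origin (TCP) lies at the very end of the fingers, on their centre line; the grasp point (between the pads) lies 19 mm behind it; z points along the fingers, y is the line along which they close (so a half turn about z gives the same grasp; the last joint's range is limited). The gripper opens to 94 mm and grips with 3 to 60 N. Pads are 16 mm wide; open, the fingers measure 119 mm over their backs; the gripper's body (75 mm by 177 mm) begins 78 mm behind the grasp point.
Start: joints at [-1.226, 0.3, 1.521, -0, 1.321, -0.067], TCP at [0.22, -0.504, 0.205] pointing down, gripper open.
Joint ranges: [-3.03, 3.03], [-0.79, 2.21], [0.23, 2.52], [-1.04, 4.18], [0, 3.07], [-2.55, 2.55]. Speed limits (rad/s): [2.22, 2.22, 2.57, 3.14, 3.14, 3.14].

INTERFACE

Orientations are given as [roll, pitch, yaw] about the fixed x, y, z axes, in that order (R = Rz(yaw) Ry(pitch) Rx(roll)).
In Python, from station import ctrl, cams gives the robot as it stands. The module is installed in compiled form; this text tells all that it offers.
- The arm moves only by the tool arm_command, never from a script. Its argument "plan" is a list that holds one entry, the list of rows, each a list of 7 numbers: the shift along the tool's x, y, z in shares of 0.6 m (1.0 is 0.6 m), then the turn, a rotation vector about the tool's x, y, z in shares of pi rad (1.0 is pi rad), then the closure, from -1 (fully open) to 1 (shut). A call has 1 to 12 rows; each row is the pose to reach, as a shift and turn from the pose commanded when the call began, along the tool's axes at that moment; what a row does not reach only later rows make up. A row lasts 1/10 s, in which the tool goes at most 50 mm and 8.59 degrees, less where a joint would pass 70% of its speed; a pose out of reach is approached as far as the arm can. A shift or turn number past 1, either way, is cut back to 1. A call with a gripper value outside its range is refused whole. The fingers move at their own pace and stop on an object; "squeeze" is the grip in N (left out, the last holds). Time passes only in rows, so rows that repeat a pose let the fingers close. It gives the time, the measured TCP pose, the force, the opening and the grip force at its end, in the units of the state.
- ctrl.get_obs(): the state, without advancing time (a new reading comes with each control period).
- cams.camera(name): name is "scene" or "side" or "wrist"; returns (picture, depth): 384x512x3 uint8, blue, green, red; 384x512 float32, m along the optical axis (not along the pixel's ray), 0 where there is no reading.
- cams.camera_info(name): a dict with "fx", "fy", "cx", "cy" (pixels), "world_to_cam" (4x4, takes a point from world to camera coordinates). Camera axes: x right, y down, z forward; pixel columns grow to the right and rows downward; lengths in m; the calibration is good to about 2 mm. A picture is of the moment at which its call begins: read the wrist's pose just before it. camera_info takes no time and is no camera call; for the wrist camera it gives the pose at the moment of the call.
- ctrl.hand_in(): hands the job in; it is judged then, once.
The state is a dict: "time_s": time; "qpos": joint angles; "joint_vel": joint speeds; "tau": joint torques, N m; "ee_pos": TCP position; "eef_rot": TCP orientation; "force": force on the tool from outside, world axes, zero at the start; "moment": the same for the moment, N m; "grip_width": finger opening in m; "grip_force": force on a finger pad.
Only numpy, scipy, OpenCV 4.12 (cv2) and the standard library are available. Lean on these libraries where they do the work, as an engineer would, in place of code of your own. Each camera call takes 0.05 s, during which the arm holds its last target. There are 200 camera calls.

TASK

The new slate panel of the counter menu board is lying on its adhesive strips but still stands proud of the frame. Take the sprung hand roller from its rest and roll the panel down along its length, from one end right to the other with firm steady pressure (about 10 N, never slamming it, and the roller only, no fingers on the slate) until it is flush. Then hang the roller back in its rest and swing both turn-buttons fully over the panel's ends to hold it while the adhesive sets; leave everything else on the counter where it is.

Things in the scene. Friction and masses are not known exactly. Their poses are not given: they have to be found in the camera images.
- board: The counter menu board, lying on its back, fixed to the worktop: a brown wooden frame 134 mm (its x) by 292 mm (its y, the long way), 18 mm high. Origin: centre of its underside. In its middle a recess 94 x 184 mm, 8 mm deep, in which the slate panel lies. A steel turn-button sits on each of the two end rails; two small hanging eyes on the far long edge.
- panel: The plain black slate panel, 90 (x) x 180 (y) x 8 mm, one rigid sheet, axes as the board's. Origin: centre of its underside. It lies in the recess on four adhesive strips and stands 4 mm too high (top face 22 mm over the worktop; 18 mm, flush with the frame, once bedded). It is held sideways by the strips.
- strip0 (a joint): Adhesive strip 14 mm wide across the recess, at y = -72 mm on the board: how far it is squeezed down, 0 at first, 0.004 m when fully bedded. A strip yields under about 3.5 N and stays where it was pressed; bearing on one end of the panel takes about 7 N to sink that end.
- strip1 (a joint): The same for the strip at y = -24 mm.
- strip2 (a joint): The same for the strip at y = +24 mm.
- strip3 (a joint): The same for the strip at y = +72 mm.
- button_l (a joint): Turn-button on the board's +y end rail: a steel bar on an upright pivot with a brass finger peg on its short tail. Rad: 0 = open, tail to the board's -x side, bar along the rail; pi/2 = closed at its stop, tail pointing outwards along +y, long arm 23 mm over the panel. It stays where it is left. It passes 1.5 mm above a bedded panel, and jams against the edge of one that stands proud.
- button_r (a joint): The mirror image on the -y end rail: 0 = open, tail to -x; pi/2 = closed, tail pointing outwards along -y.
- button_l_peg (a point): Centre of the brass finger peg of the +y turn-button, 34 mm above the worktop, 22 mm from the pivot. The peg is 10 mm thick with a 14 mm head and stands from 22 to 43 mm above the worktop. About 1 N at the peg turns the button; follow the arc round the pivot.
- button_r_peg (a point): The same for the -y turn-button.
- button_l_pivot (a point): The +y button's pivot axis at the height of its peg point (112 mm from the board's centre).
- button_r_pivot (a point): The -y button's pivot axis at the height of its peg point.
- roller: The hand roller: black rubber drum (36 mm diameter, 50 mm wide, axle along the roller's y) in a steel yoke with an upright wooden handle. Origin: lowest point of the unpressed drum; z up along the handle. Crossbar of the yoke 32 (x) x 100 (y) mm, 46 to 58 mm above the origin; on it the handle, 24 x 24 mm, from 58 to 110 mm. Rolls along its x; same both ways round. About 0.32 kg.
- roller_drum (a joint): Turn of the drum on its axle, rad, 0 at the start, unlimited; 18 mm of rolling a radian.
- roller_spring (a joint): How far the drum is pushed up into the sprung yoke, 0 to 0.008 m (then a hard stop): 3 N to start it and 2 N per mm more, so a handle pushed 4 mm below first touch bears with about 11 N.
- rest: Wooden rest of the roller, fixed, left or right of the board: base 64 (x) x 128 mm (y) with two posts. Origin: centre of its underside. The roller hangs with the ends of its crossbar on the posts (tops 56 mm up, low lips round them to 63 mm, 3 to 4 mm play), drum clear of the base, its y along the rest's y (either way round), its origin 10 mm above the rest's.
- coffee_scale: Bystander: flat black dosing scale with a steel plate, 140 x 115 x 22 mm, on the other side of the board from the rest. Origin: centre of the underside.
- tasting_glass: Bystander: glass 55 mm wide, 75 mm tall, on the scale. Origin: centre of the underside.
- bean_tower: Obstacle: fixed tall dark display tower, 183 x 182 mm, 435 mm high, at the right of the worktop beyond the work. Origin: centre of its underside. Reach round its robot side, not through it. (A second obstacle, the black drawer unit with dishes on it, 101 mm high, stands behind the board.)
- order_pad: Bystander: pad of slips, 140 x 109 x 12 mm, behind the board. Origin: underside.
- bar_brush: Bystander: wooden brush, 38 x 169 x 23 mm, behind the board.
- shot_timer: Bystander: timer, 70 x 70 x 20 mm, behind the board.
- counter_bell: Bystander: steel counter bell, 64 mm wide, 56 mm tall, behind the board's +y end. Origin: centre of the underside.

How it is judged:
By the outcome, as a careful person would: the job done as asked, in the order asked, and still so for the second after the job is handed in, with the robot touching nothing.
It also fails if it takes over 72 s, if anything falls off the work surface, if the arm or the gripper's body presses on something with over 40 N, if the wrist force passes 120 N, or if a joint passes its speed limit or range.

## Working session

There is one attempt and no reset: what is moved stays moved. The work goes in short steps, Python scripts to look and compute and a tool call to move; the robot and the scene stay as the last step left them, time stands still between calls to the robot, and variables do not carry over. Pictures are saved under pics/ and viewed, at most 10 in all, crops included, and the job is handed in when it is done.

Besides the shell and the picture viewer there is one more tool, called after "Call:" by a JSON object that holds its "fn" and its "kwargs". arm_command: Moves the arm, as the interface text tells. Its arguments: {"type":"object","properties":{"plan":{"type":"array"},"squeeze":{"type":"number"}},"required":["plan"]}

```bash
mkdir -p pics
python3 - <<'E'
from station import ctrl,cams
import cv2,numpy as np
for n in("scene","side"):
    p,d=cams.camera(n); i=cams.camera_info(n)
    cv2.imwrite(f"pics/{n}0.png",p); np.savez(f"{n}0.npz",p=p,d=d,K=[i[k] for k in("fx","fy","cx","cy")],T=i["world_to_cam"])
    print(n,[i[k] for k in("fx","fy","cx","cy")]);print(np.round(i["world_to_cam"],4).tolist())
o=ctrl.get_obs();print(o)
E
```

```text
scene [415.20610469849254, 415.20610469849254, 256.2380021819805, 190.83929218685373]
[[-0.881, -0.4731, 0.0022, 0.5072], [-0.3338, 0.6181, -0.7117, 0.2747], [0.3354, -0.6277, -0.7025, 1.0424], [0.0, 0.0, 0.0, 1.0]]
side [489.95855292962693, 489.95855292962693, 258.8403924390628, 188.2555980054903]
[[-0.8784, -0.4779, -0.0102, 0.5222], [-0.2056, 0.3971, -0.8945, 0.1785], [0.4315, -0.7835, -0.447, 1.3755], [0.0, 0.0, 0.0, 1.0]]
{'time_s': 0.1, 'qpos': array([-1.22561294e+00,  3.00387613e-01,  1.52147167e+00,  1.11196612e-06,
        1.32070432e+00, -6.66035188e-02]), 'joint_vel': array([ 1.12570798e-03,  4.38610179e-05, -1.43598393e-03,  1.25302888e-03,
        3.09256173e-03,  3.65656727e-04]), 'tau': array([ 8.91763120e-04, -5.32646120e+01, -3.53284550e+01,  7.09935394e-02,
        2.34411901e-02, -4.72169154e-05]), 'ee_pos': array([ 0.22005836, -0.50382112,  0.20497841]), 'eef_rot': array([-3.14062393e+00, -6.56951530e-05,  4.11786596e-01]), 'force': array([-0.48584856, -0.31444305,  0.25627379]), 'moment': array([ 0.00726566, -0.01288557, -0.00650415]), 'grip_force': 0.0, 'grip_width': 0.09400413929557394}
```

View pics/scene0.png

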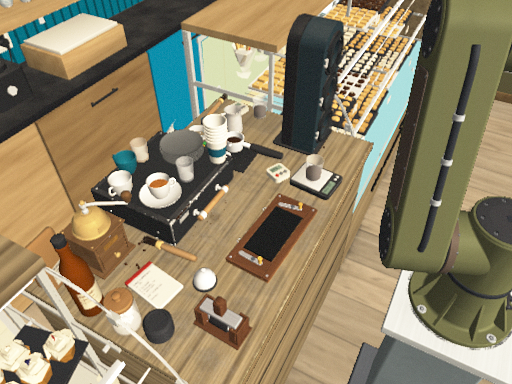

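View pics/side0.png

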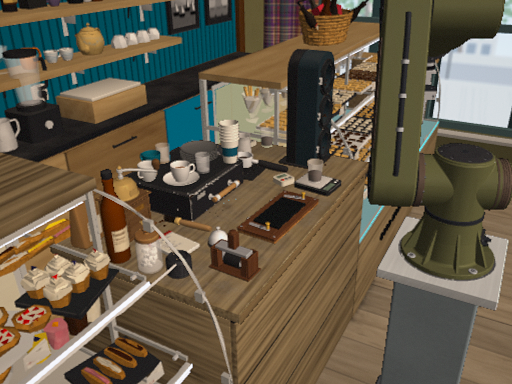

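The scene view shows the board at about (273,236) with its black panel. Its turn-buttons are at (252,257) and (291,206). The rest with the roller is at (222,318), and the scale with the glass at (316,178). Next I measure from the point cloud.

```bash
cat > h.py <<'E'
import numpy as np,cv2
def cloud(d,K,T):
    v,u=np.mgrid[:d.shape[0],:d.shape[1]]
    c=np.stack([(u-K[2])/K[0]*d,(v-K[3])/K[1]*d,d],-1)
    return (c-T[:3,3])@T[:3,:3]
def cast(uv,K,T,z):
    uv=np.asarray(uv,float).reshape(-1,2)
    r=np.c_[(uv[:,0]-K[2])/K[0],(uv[:,1]-K[3])/K[1],np.ones(len(uv))]@T[:3,:3]
    o=-T[:3,3]@T[:3,:3]
    return o+r*((z-o[2])/r[:,2])[:,None]
def proj(P,K,T):
    c=np.asarray(P).reshape(-1,3)@T[:3,:3].T+T[:3,3]
    return np.c_[c[:,0]/c[:,2]*K[0]+K[2],c[:,1]/c[:,2]*K[1]+K[3]]
def rect(P):
    r=cv2.minAreaRect((P[:,:2]*1000).astype(np.float32)); return [np.round(x,2) for x in r]
E
python3 - <<'E'
from h import *
for n,box in(("scene",(215,190,325,290)),("side",(225,180,330,250))):
    z=np.load(n+"0.npz");p,d,K,T=z["p"],z["d"],z["K"],z["T"]
    W=cloud(d,K,T)
    m=np.zeros(d.shape,np.uint8);x0,y0,x1,y1=box
    m[y0:y1,x0:x1]=(p[y0:y1,x0:x1].max(-1)<45)
    k,lab,st,ce=cv2.connectedComponentsWithStats(m); j=1+np.argmax(st[1:,4])
    c,_=cv2.findContours((lab==j).astype(np.uint8),0,1);c=max(c,key=cv2.contourArea)
    print(n,"panel",st[j],rect(cast(c,K,T,.022)),"depth z",np.median(W[lab==j],0))
    # brass / steel hue
    # roller region
    hh=W[...,2]; R=(W[...,0]>.2)&(W[...,0]<.8)&(W[...,1]>-.05)&(W[...,1]<.4)
    for lo,hi in((.112,.128),(.060,.072),(.045,.06)):
        q=W[(hh>lo)&(hh<hi)&R]; print(lo,len(q), rect(q) if len(q)>5 else"")
    for Rx in [(.009,.02)]:
        pass
    print(np.round(cast([(273,236)],K,T,.02),3))
z=np.load("scene0.npz");im=z["p"]
cv2.imwrite("pics/c1.png",cv2.resize(im[185:350,180:350],None,fx=4.5,fy=3.6,interpolation=2) if 0 else cv2.resize(im[190:345,185:345],None,fx=3.8,fy=3.8,interpolation=2))
E
```

```text
scene panel [ 244  207   58   54 1531] [array([500.84,  38.  ]), array([180.32,  87.47]), np.float64(86.53)] depth z [0.49942392 0.04626267 0.02338156]
0.112 288 [array([689.96, 196.92]), array([152.37, 512.95]), np.float64(40.36)]
0.06 1076 [array([647.34, 214.51]), array([228.24, 510.33]), np.float64(37.03)]
0.045 660 [array([623.45, 201.95]), array([269.9 , 505.81]), np.float64(40.48)]
[[0.495 0.051 0.02 ]]
side panel [254 197  52  33 824] [array([495.21,  44.1 ]), array([184.85,  93.98]), np.float64(86.56)] depth z [0.49550312 0.04463751 0.02000712]
0.112 147 [array([681.77, 184.19]), array([155.16, 514.73]), np.float64(36.22)]
0.06 583 [array([648.06, 217.67]), array([227.11, 507.76]), np.float64(37.67)]
0.045 669 [array([645.89, 217.85]), array([230.3 , 509.98]), np.float64(36.77)]
[[0.451 0.178 0.02 ]]
```

View pics/c1.png

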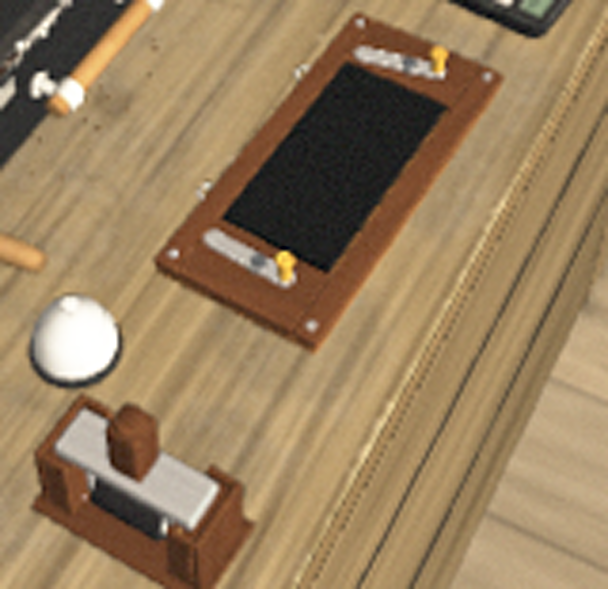

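The crop shows the board with both button tails (brass pegs) on the robot side. The roller hangs in its rest, with the crossbar roughly along the camera's diagonal and the handle standing at (132,440) in the crop. Next I measure the roller and the pegs.

Run:
```python
from h import *
for n in("scene","side"):
    z=np.load(n+"0.npz");p,d,K,T=z["p"],z["d"],z["K"],z["T"]
    W=cloud(d,K,T);hh=W[...,2]
    hsv=cv2.cvtColor(p,cv2.COLOR_BGR2HSV)
    box=(190,290,255,345) if n=="scene" else (205,225,262,285)
    B=np.zeros(d.shape,bool);B[box[1]:box[3],box[0]:box[2]]=1
    print(n)
    for nm,s in(("top",B&(hh>.115)&(hh<.126)),("bar",B&(hh>.062)&(hh<.073)&(hsv[...,1]<60)),("handle",B&(hh>.08)&(hh<.115)),("all",B&(hh>.012))):
        q=W[s];print(nm,len(q),np.round(np.median(q,0),4) if len(q) else"", rect(q) if len(q)>4 else"")
    # pegs
    s=((hsv[...,0]>15)&(hsv[...,0]<32)&(hsv[...,1]>170)&(hsv[...,2]>150)).astype(np.uint8)
    k,l,st,ce=cv2.connectedComponentsWithStats(s)
    for j in range(1,k):
        if st[j,4]>5:
            w=np.median(W[l==j],0)
            if .3<w[0]<.7 and -.15<w[1]<.25: print("peg",ce[j],st[j,4],np.round(w,3),np.round(cast(ce[j],K,T,.036),4))
    # frame
    s=(hsv[...,0]<14)&(hsv[...,1]>110)&(W[...,0]>.38)&(W[...,0]<.62)&(W[...,1]>-.14)&(W[...,1]<.195)&(hh>.008)&(hh<.03)
    m=cv2.morphologyEx(s.astype(np.uint8),cv2.MORPH_OPEN,np.ones((2,2)))
    print("frame",m.sum(),rect(W[m>0]),rect(cast(np.argwhere(m)[:,::-1],K,T,.018)))
```

```text
scene
top 72 [0.4846 0.3413 0.1192] [array([485.31, 341.46]), array([20.27, 19.53]), np.float64(4.68)]
bar 445 [0.4722 0.3448 0.0689] [array([485.12, 340.88]), array([32.39, 99.09]), np.float64(86.76)]
handle 129 [0.4781 0.3499 0.1007] [array([485.83, 341.32]), array([24.95, 23.12]), np.float64(3.09)]
all 1453 [0.4751 0.3503 0.0648] [array([337.05, 491.24]), array([114.91, 540.61]), np.float64(44.41)]
peg [300.         205.11111111] 18 [ 0.472 -0.078  0.04 ] [[ 0.4721 -0.0799  0.036 ]]
peg [260.         259.64285714] 14 [0.484 0.152 0.039] [[0.4843 0.1496 0.036 ]]
frame 1858 [array([415.86, 323.95]), array([217.15, 894.81]), np.float64(15.89)] [array([495.44,  39.87]), array([294.96, 134.29]), np.float64(86.28)]
side
top 21 [0.4816 0.3435 0.1167] [array([483.57, 344.22]), array([17.52, 13.95]), np.float64(23.04)]
bar 232 [0.4732 0.348  0.0658] [array([488.64, 342.58]), array([ 39.29, 107.01]), np.float64(85.47)]
handle 144 [0.4788 0.3508 0.0988] [array([483.59, 346.35]), array([29.17, 24.15]), np.float64(19.17)]
all 1673 [0.4911 0.3495 0.0419] [array([283.7 , 733.64]), array([ 169.94, 1283.56]), np.float64(28.61)]
peg [303.16666667 193.83333333] 12 [ 0.471 -0.079  0.034] [[ 0.4697 -0.0787  0.036 ]]
peg [267.64285714 225.28571429] 14 [0.482 0.151 0.032] [[0.4801 0.1552 0.036 ]]
frame 1021 [array([281.08, 598.64]), array([ 235.06, 1500.21]), np.float64(21.06)] [array([489.42,  50.85]), array([299.98, 137.15]), np.float64(86.55)]
```

```bash
cat >> h.py <<'E'
from scipy.spatial.transform import Rotation as Ro
def go(*tgts,o=None):
    """each tgt (x,y,z,yaw), m/rad -> tool-frame mm and rotvec from present measured pose"""
    if o is None:
        from station import ctrl; o=ctrl.get_obs()
    R=Ro.from_euler("xyz",o["eef_rot"])
    print("t",round(o["time_s"],2),"pos",np.round(o["ee_pos"],4),"rot",np.round(o["eef_rot"],4),"F",np.round(o["force"],1),"grip",round(o["grip_width"],4),round(o["grip_force"],1))
    for t in tgts:
        s=R.inv().apply(np.array(t[:3])-o["ee_pos"])*1000
        print(t,"->",np.round(s,1),np.round((R.inv()*Ro.from_euler("xyz",[np.pi,0,t[3]])).as_rotvec(),3))
E
python3 - <<'E'
from h import *
go((.44,.14,.34,-.06))
z=np.load("scene0.npz");K,T=z["K"],z["T"]
print(cast([(306,150),(317,180),(205,280)],K,T,0.0))
E
```

```text
t 0.1 pos [ 0.2201 -0.5038  0.205 ] rot [-3.1406e+00 -1.0000e-04  4.1180e-01] F [-0.5 -0.3  0.3] grip 0.094 0.0
(0.44, 0.14, 0.34, -0.06) -> [ 459.3 -502.1 -134.5] [-0.001  0.     0.472]
[[ 5.73851585e-01 -3.67782612e-01  1.11022302e-16]
 [ 4.80599533e-01 -2.42154196e-01  0.00000000e+00]
 [ 5.92283155e-01  2.51657889e-01  0.00000000e+00]]
```

The rows are not in the units I measure in: shifts go in shares of 0.6 m and turns go in shares of pi rad. I convert before sending: -420 mm / 600 = -0.7, 400 mm / 600 = 0.6667, 0.472 rad / 3.1416 = 0.1502.

Call:
{"fn": "arm_command", "kwargs": {"plan": [[[0.0333,-0.05,-0.05,0,0,0.0318,-1],[0.0833,-0.1083,-0.1,0,0,0.0637,-1],[0.1417,-0.1667,-0.1333,0,0,0.0955,-1],[0.2,-0.225,-0.1667,0,0,0.1273,-1],[0.2583,-0.2833,-0.1917,0,0,0.1502,-1],[0.3167,-0.3417,-0.2083,0,0,0.1502,-1],[0.375,-0.4,-0.225,0,0,0.1502,-1],[0.4333,-0.4583,-0.225,0,0,0.1502,-1],[0.4917,-0.5167,-0.225,0,0,0.1502,-1],[0.55,-0.575,-0.225,0,0,0.1502,-1],[0.6083,-0.6417,-0.225,0,0,0.1502,-1],[0.6667,-0.7,-0.225,0,0,0.1502,-1]]]}}

```text
time_s: 1.3
ee_pos: [0.4133, 0.029, 0.3405]
eef_rot: [3.142, -0.0, -0.06]
force: [0.7, -1.4, 0.7]
grip_width: 0.0941
grip_force: 0.0
```

Run:
```python
from h import *
go((.44,.14,.34,-.06),(.43,.19,.34,-.06))
```

```text
t 1.3 pos [0.4133 0.029  0.3405] rot [ 3.1416e+00 -3.0000e-04 -6.0000e-02] F [ 0.7 -1.4  0.7] grip 0.0941 0.0
(0.44, 0.14, 0.34, -0.06) -> [  20.  -112.4    0.5] [ 0. -0. -0.]
(0.43, 0.19, 0.34, -0.06) -> [   7.1 -161.7    0.5] [ 0. -0. -0.]
```

Take a wrist image here, above the board.

```bash
cat >> h.py <<'E'
def snap(n,cam="wrist"):
    from station import cams
    i=cams.camera_info(cam);p,d=cams.camera(cam)
    K=np.array([i[k] for k in("fx","fy","cx","cy")]);T=np.array(i["world_to_cam"])
    cv2.imwrite(f"pics/{n}.png",p);np.savez(n+".npz",p=p,d=d,K=K,T=T);return p,d,K,T
E
python3 - <<'E'
from h import *
snap("w1")
E
```

```text
(no output)
```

View pics/w1.png

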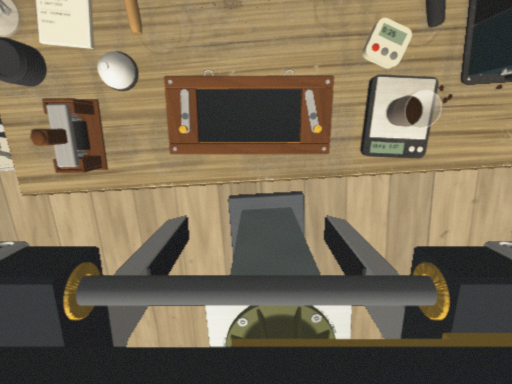

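The wrist view shows everything: board at (248,115) with pegs at (183,129) and (317,129), rest and roller at (72,135), scale and glass at (400,115), and the bell at (118,70).

Run:
```python
from h import *
z=np.load("w1.npz");p,d,K,T=z["p"],z["d"],z["K"],z["T"]
W=cloud(d,K,T);hh=W[...,2];hsv=cv2.cvtColor(p,cv2.COLOR_BGR2HSV)
m=np.zeros(d.shape,np.uint8);m[65:160,155:345]=1
fr=m&((hsv[...,0]<12)|(hsv[...,0]>172))&(hsv[...,1]>120)
k,l,st,ce=cv2.connectedComponentsWithStats(fr.astype(np.uint8));j=1+np.argmax(st[1:,4])
print("frame",st[j],rect(cast(np.argwhere(l==j)[:,::-1],K,T,.018)),"z",np.median(hh[l==j]))
bl=(m&(p.max(-1)<40)).astype(np.uint8)
k,l,st,ce=cv2.connectedComponentsWithStats(bl);j=1+np.argmax(st[1:,4])
print("panel",st[j],rect(cast(np.argwhere(l==j)[:,::-1],K,T,.022)),"z",np.median(hh[l==j]))
s=(m&(hsv[...,0]>15)&(hsv[...,0]<35)&(hsv[...,1]>180)&(hsv[...,2]>140)).astype(np.uint8)
k,l,st,ce=cv2.connectedComponentsWithStats(s)
for j in range(1,k):
    if st[j,4]>4: print("peg",ce[j],st[j,4],np.median(hh[l==j]),cast(ce[j],K,T,.040).round(4))
B=np.zeros(d.shape,bool);B[90:180,20:115]=1
for nm,q,zz in(("top",B&(hh>.113)&(hh<.127),.12),("bar",B&(hh>.06)&(hh<.073)&(hsv[...,1]<60),.068)):
    print(nm,q.sum(),rect(W[q]),rect(cast(np.argwhere(q)[:,::-1],K,T,zz)),np.median(hh[q]))
B2=np.zeros(d.shape,bool);B2[95:176,35:110]=1
q=B2&(hh>.045)&(hh<.075);print("bar+posts",rect(W[q]))
print("campos",-T[:3,:3].T@T[:3,3])
cv2.imwrite("pics/c2.png",np.hstack([cv2.resize(p[60:165,150:350],None,fx=4,fy=4,interpolation=2)]))
```

```text
frame [185 138  13  10  26] [array([462.38, 144.5 ]), array([ 7.79, 24.69]), np.float64(22.12)] z 0.0172573909768166
panel [229 137   4   3   5] [array([465.49,  71.95]), array([2.47, 5.1 ]), np.float64(40.39)] z 0.021450635369174492
peg [317.94594595 128.45945946] 37 0.04270368022059767 [[ 0.4739 -0.0799  0.04  ]]
peg [182.         129.12820513] 39 0.042829108871182506 [[0.4867 0.1516 0.04  ]]
top 222 [array([487.55, 339.59]), array([21.18, 21.35]), np.float64(83.87)] [array([487.87, 335.94]), array([23.89, 21.02]), np.float64(86.01)] 0.11807282059736007
bar 1164 [array([486.98, 342.25]), array([ 37.7 , 101.18]), np.float64(87.21)] [array([486.94, 337.73]), array([37.57, 99.67]), np.float64(87.5)] 0.06781985561547801
bar+posts [array([486.66, 339.57]), array([ 51.49, 119.56]), np.float64(86.96)]
campos [0.48239729 0.02500936 0.51970753]
```

Run:
```python
from h import *
z=np.load("w1.npz");p,d,K,T=z["p"],z["d"],z["K"],z["T"]
W=cloud(d,K,T);hh=W[...,2];hsv=cv2.cvtColor(p,cv2.COLOR_BGR2HSV)
m=np.zeros(d.shape,bool);m[70:158,158:340]=1
print(hsv[90,168+4],hsv[148,250],hsv[115,250],p[115,250])
def big(s,zz,n):
    k,l,st,ce=cv2.connectedComponentsWithStats(s.astype(np.uint8));j=1+np.argmax(st[1:,4])
    print(n,st[j],rect(cast(np.argwhere(l==j)[:,::-1],K,T,zz)),np.median(hh[l==j]))
big(m&(hh>.010),.018,"frame h")
big(m&(hsv[...,1]>120)&(hsv[...,2]<150)&(hsv[...,2]>50),.018,"frame c")
big(m&(hsv[...,2]<50),.022,"panel")
```

```text
[ 11 156 119] [ 11 154 124] [110  16  49] [49 47 46]
frame h [  165    70   169    84 12769] [array([507.43,  35.84]), array([291.05, 140.16]), np.float64(86.57)] 0.019524877356635374
frame c [ 163   75  171   80 6387] [array([502.09,  36.94]), array([292.36, 133.52]), np.float64(86.89)] 0.017791189009361674
panel [ 197   90  104   51 5073] [array([502.97,  37.55]), array([178.62,  84.18]), np.float64(86.57)] 0.02195083773387134
```

To row units: -315 mm / 600 = -0.525, -295 mm / 600 = -0.4917.

Call:
{"fn": "arm_command", "kwargs": {"plan": [[[0.0133,-0.0667,0.0167,0,0,0,-1],[0.0267,-0.1417,0.05,0,0,0,-1],[0.04,-0.2167,0.0833,0,0,0,-1],[0.0533,-0.2917,0.1167,0,0,0,-1],[0.0667,-0.3667,0.15,0,0,0,-1],[0.08,-0.4333,0.1833,0,0,0,-1],[0.0917,-0.4917,0.2,0,0,0,-1],[0.0917,-0.525,0.2167,0,0,0,-1],[0.0917,-0.525,0.2167,0,0,0,-1]]], "squeeze": 40}}

```text
time_s: 2.25
ee_pos: [0.4863, 0.3395, 0.208]
eef_rot: [3.14, 0.003, -0.058]
force: [0.7, 0.4, -0.6]
grip_width: 0.0944
grip_force: 0.0
```

Run:
```python
from h import *
go((.487,.340,.075,-.055))
p,d,K,T=snap("w2");W=cloud(d,K,T);hh=W[...,2];hsv=cv2.cvtColor(p,cv2.COLOR_BGR2HSV)
R=(abs(W[...,0]-.487)<.1)&(abs(W[...,1]-.34)<.1)
for nm,q,zz in(("top",R&(hh>.112)&(hh<.127),.12),("bar",R&(hh>.06)&(hh<.073)&(hsv[...,1]<60),.068)):
    if q.sum()>5: print(nm,q.sum(),rect(W[q]),rect(cast(np.argwhere(q)[:,::-1],K,T,zz)),np.median(hh[q]))
```

```text
t 2.25 pos [0.4863 0.3395 0.208 ] rot [ 3.1397e+00  3.1000e-03 -5.7900e-02] F [ 0.7  0.4 -0.6] grip 0.0944 0.0
(0.487, 0.34, 0.075, -0.055) -> [  1.1  -0.8 133. ] [ 0.002  0.003 -0.003]
top 420 [array([488.16, 341.11]), array([21.85, 21.69]), np.float64(87.12)] [array([489.4 , 340.94]), array([21.25, 21.76]), np.float64(86.67)] 0.11783577005350065
bar 1484 [array([487.57, 341.02]), array([31.89, 99.84]), np.float64(87.43)] [array([488.22, 340.98]), array([31.55, 98.78]), np.float64(87.4)] 0.06767259265620994
```

View pics/w2.png

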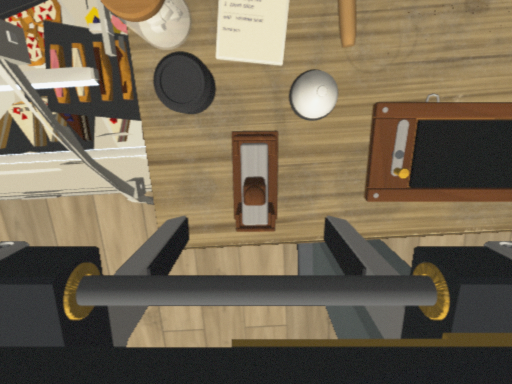

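The roller handle is centred between the fingers, at (254,190). I descend and grip it.

To row units: 132 mm / 600 = 0.22, -1.5 mm / 600 = -0.0025, -0.012 rad / 3.1416 = -0.0038.

Call:
{"fn": "arm_command", "kwargs": {"plan": [[[0.0017,-0.0025,0.05,0,0,-0.0038,-1],[0.0017,-0.0025,0.1083,0,0,-0.0038,-1],[0.0017,-0.0025,0.1583,0,0,-0.0038,-1],[0.0017,-0.0025,0.2,0,0,-0.0038,-1],[0.0017,-0.0025,0.22,0,0,-0.0038,-1],[0.0017,-0.0025,0.22,0,0,-0.0038,-1],[0.0017,-0.0025,0.22,0,0,-0.0038,1],[0.0017,-0.0025,0.22,0,0,-0.0038,1],[0.0017,-0.0025,0.22,0,0,-0.0038,1],[0.0017,-0.0025,0.22,0,0,-0.0038,1],[0.0017,-0.0025,0.22,0,0,-0.0038,1],[0.0017,-0.0025,0.22,0,0,-0.0038,1]]], "squeeze": 45}}

```text
time_s: 3.5
ee_pos: [0.4882, 0.3394, 0.0786]
eef_rot: [-3.141, -0.0, -0.048]
force: [0.6, -0.3, 0.2]
grip_width: 0.0498
grip_force: 0.0
```

Run:
```python
from h import *
go()
```

```text
t 3.5 pos [0.4882 0.3394 0.0786] rot [-3.1414e+00 -2.0000e-04 -4.8200e-02] F [ 0.6 -0.3  0.2] grip 0.0498 0.0
```

To row units: 2 mm / 600 = 0.0033, -1 mm / 600 = -0.0017.

Call:
{"fn": "arm_command", "kwargs": {"plan": [[[0,-0.0017,0.0033,0,0,0,1],[0,-0.0017,0.0033,0,0,0,1],[0,-0.0017,0.0033,0,0,0,1],[0,-0.0017,0.0033,0,0,0,1],[0,-0.0017,0.0033,0,0,0,1],[0,-0.0017,0.0033,0,0,0,1],[0,-0.0017,0.0033,0,0,0,1],[0,-0.0017,0.0033,0,0,0,1]]]}}

```text
time_s: 4.3
ee_pos: [0.4882, 0.3403, 0.0764]
eef_rot: [3.142, 0.0, -0.048]
force: [0.3, 1.7, -2.2]
grip_width: 0.0237
grip_force: 45.0
```

Gripped. I lift the roller out and carry it above the +y end of the panel.

To row units: 219 mm / 600 = 0.365, 210 mm / 600 = 0.35, 0.009 rad / 3.1416 = 0.0029.

Call:
{"fn": "arm_command", "kwargs": {"plan": [[[0,0,-0.0083,0,0,0,1],[0,0,-0.025,0,0,0,1],[0,0,-0.0583,0,0,0,1],[0,0,-0.1,0,0,0,1],[0.0067,0.0417,-0.1233,0,0,0.0029,1],[0.0167,0.1083,-0.1233,0,0,0.0029,1],[0.0283,0.1833,-0.1233,0,0,0.0029,1],[0.0383,0.2583,-0.1233,0,0,0.0029,1],[0.0467,0.3167,-0.1233,0,0,0.0029,1],[0.0517,0.35,-0.1233,0,0,0.0029,1],[0.0533,0.365,-0.1167,0,0,0.0029,1],[0.0533,0.365,-0.1083,0,0,0.0029,1]]]}}

```text
time_s: 5.5
ee_pos: [0.5099, 0.1196, 0.1417]
eef_rot: [-3.141, -0.001, -0.058]
force: [0.4, 0.8, -3.9]
grip_width: 0.0237
grip_force: 45.0
```

To row units: 43 mm / 600 = 0.0717, 38 mm / 600 = 0.0633.

Call:
{"fn": "arm_command", "kwargs": {"plan": [[[0,0,0.025,0,0,0,1],[0,0,0.0467,0,0,0,1],[0,0,0.0633,0,0,0,1],[0,0,0.0717,0,0,0,1],[0,0,0.0717,0,0,0,1],[0,0,0.0717,0,0,0,1]]]}}

```text
time_s: 6.1
ee_pos: [0.5099, 0.1203, 0.0988]
eef_rot: [-3.142, -0.0, -0.057]
force: [0.4, -0.6, -3.7]
grip_width: 0.0243
grip_force: 45.0
```

Run:
```python
from h import *
go((.5098,.1197,.0884,-.057))
snap("w3");p,d,K,T=snap("s3","scene")
cv2.imwrite("pics/c3.png",np.hstack([cv2.resize(p[190:345,185:345],None,fx=2.4,fy=2.4,interpolation=2),cv2.resize(cv2.imread("pics/w3.png"),(400,372))]))
```

```text
t 6.1 pos [0.5099 0.1203 0.0988] rot [-3.1415e+00 -4.0000e-04 -5.7000e-02] F [ 0.4 -0.6 -3.7] grip 0.0243 45.0
(0.5098, 0.1197, 0.0884, -0.057) -> [-0.   0.6 10.4] [-0. -0. -0.]
```

View pics/c3.png

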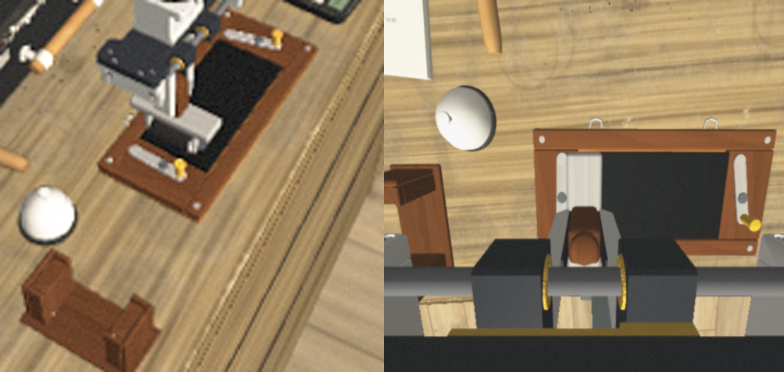

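The roller is over the +y end of the panel. It hangs straight, parallel to the board and clear of the peg. I lower it gently until it touches.

To row units: 11.5 mm / 600 = 0.0192, 10.5 mm / 600 = 0.0175.

Call:
{"fn": "arm_command", "kwargs": {"plan": [[[0,0.001,0.0067,0,0,0,1],[0,0.001,0.0117,0,0,0,1],[0,0.001,0.015,0,0,0,1],[0,0.001,0.0175,0,0,0,1],[0,0.001,0.0192,0,0,0,1],[0,0.001,0.0192,0,0,0,1],[0,0.001,0.0192,0,0,0,1]]]}}

```text
time_s: 6.9
ee_pos: [0.5097, 0.1195, 0.0872]
eef_rot: [-3.141, -0.0, -0.057]
force: [-1.8, 0.6, 2.4]
grip_width: 0.0236
grip_force: 45.0
```

To row units: 6.2 mm / 600 = 0.0103, 5.6 mm / 600 = 0.0093.

Call:
{"fn": "arm_command", "kwargs": {"plan": [[[0,0,0.0017,0,0,0,1],[0,0,0.0033,0,0,0,1],[0,0,0.0047,0,0,0,1],[0,0,0.0058,0,0,0,1],[0,0,0.007,0,0,0,1],[0,0,0.0082,0,0,0,1],[0,0,0.0093,0,0,0,1],[0,0,0.0103,0,0,0,1],[0,0,0.0103,0,0,0,1],[0,0,0.0103,0,0,0,1]]]}}

```text
time_s: 7.9
ee_pos: [0.5097, 0.1196, 0.0811]
eef_rot: [-3.141, -0.0, -0.057]
force: [-3.3, -0.1, 6.9]
grip_width: 0.0236
grip_force: 45.0
```

To row units: 65 mm / 600 = 0.1083, 59 mm / 600 = 0.0983.

Call:
{"fn": "arm_command", "kwargs": {"plan": [[[0,0.0033,0,0,0,0,1],[0,0.01,0,0,0,0,1],[0,0.0183,0,0,0,0,1],[0,0.0283,-0.0003,0,0,0,1],[0,0.0383,-0.0007,0,0,0,1],[0,0.0483,-0.001,0,0,0,1],[0,0.0583,-0.0013,0,0,0,1],[0,0.0683,-0.0017,0,0,0,1],[0,0.0783,-0.0018,0,0,0,1],[0,0.0883,-0.002,0,0,0,1],[0,0.0983,-0.0022,0,0,0,1],[0,0.1083,-0.0023,0,0,0,1]]]}}

```text
time_s: 9.1
ee_pos: [0.506, 0.0544, 0.0824]
eef_rot: [-3.142, -0.0, -0.057]
force: [-3.3, 0.4, 6.2]
grip_width: 0.0239
grip_force: 45.0
```

To row units: 55 mm / 600 = 0.0917, 50 mm / 600 = 0.0833.

Call:
{"fn": "arm_command", "kwargs": {"plan": [[[0,0.0083,-0.0002,0,0,0,1],[0,0.0167,-0.0003,0,0,0,1],[0,0.025,-0.0005,0,0,0,1],[0,0.0333,-0.0007,0,0,0,1],[0,0.0417,-0.0008,0,0,0,1],[0,0.05,-0.0008,0,0,0,1],[0,0.0583,-0.0007,0,0,0,1],[0,0.0667,-0.0003,0,0,0,1],[0,0.075,0.0002,0,0,0,1],[0,0.0833,0.0007,0,0,0,1],[0,0.0917,0.0012,0,0,0,1]]]}}

```text
time_s: 10.2
ee_pos: [0.5028, -0.0006, 0.0816]
eef_rot: [3.141, -0.0, -0.057]
force: [-3.1, 1.1, 5.5]
grip_width: 0.0236
grip_force: 45.0
```

To row units: 47 mm / 600 = 0.0783, 44 mm / 600 = 0.0733.

Call:
{"fn": "arm_command", "kwargs": {"plan": [[[0,0.0083,0.0003,0,0,0,1],[0,0.0167,0.0007,0,0,0,1],[0,0.025,0.001,0,0,0,1],[0,0.0333,0.0012,0,0,0,1],[0,0.0417,0.0012,0,0,0,1],[0,0.05,0.0012,0,0,0,1],[0,0.0583,0.0012,0,0,0,1],[0,0.0667,0.0012,0,0,0,1],[0,0.0733,0.0012,0,0,0,1],[0,0.0783,0.0012,0,0,0,1],[0,0.0783,0.0012,0,0,0,1],[0,0.0783,0.0012,0,0,0,1]]]}}

```text
time_s: 11.4
ee_pos: [0.5002, -0.0476, 0.081]
eef_rot: [3.141, -0.0, -0.057]
force: [-3.3, 0.3, 7.3]
grip_width: 0.0237
grip_force: 45.0
```

The force now matches a flush panel at this end. I make a return pass at constant height, to confirm it and finish near the rest.

To row units: -79 mm / 600 = -0.1317, -72 mm / 600 = -0.12.

Call:
{"fn": "arm_command", "kwargs": {"plan": [[[0,-0.005,0,0,0,0,1],[0,-0.015,0,0,0,0,1],[0,-0.0267,0,0,0,0,1],[0,-0.0383,0,0,0,0,1],[0,-0.05,0,0,0,0,1],[0,-0.0617,0,0,0,0,1],[0,-0.0733,0,0,0,0,1],[0,-0.085,0,0,0,0,1],[0,-0.0967,0,0,0,0,1],[0,-0.1083,0,0,0,0,1],[0,-0.12,0,0,0,0,1],[0,-0.1317,0,0,0,0,1]]]}}

```text
time_s: 12.6
ee_pos: [0.5047, 0.0317, 0.081]
eef_rot: [3.141, -0.0, -0.057]
force: [-3.2, -0.6, 7.8]
grip_width: 0.0239
grip_force: 45.0
```

To row units: -84 mm / 600 = -0.14, -77 mm / 600 = -0.1283.

Call:
{"fn": "arm_command", "kwargs": {"plan": [[[0,-0.0117,0,0,0,0,1],[0,-0.0233,0,0,0,0,1],[0,-0.035,0,0,0,0,1],[0,-0.0467,0,0,0,0,1],[0,-0.0583,0,0,0,0,1],[0,-0.07,0,0,0,0,1],[0,-0.0817,0,0,0,0,1],[0,-0.0933,0,0,0,0,1],[0,-0.105,0,0,0,0,1],[0,-0.1167,0,0,0,0,1],[0,-0.1283,0,0,0,0,1],[0,-0.14,0,0,0,0,1]]]}}

```text
time_s: 13.8
ee_pos: [0.5095, 0.1157, 0.081]
eef_rot: [3.142, -0.0, -0.057]
force: [-4.1, -1.5, 7.3]
grip_width: 0.0237
grip_force: 45.0
```

To row units: -60 mm / 600 = -0.1, -50 mm / 600 = -0.0833.

Call:
{"fn": "arm_command", "kwargs": {"plan": [[[0,-0.0067,0,0,0,0,1],[0,-0.0083,0,0,0,0,1],[0,-0.0083,-0.0033,0,0,0,1],[0,-0.0083,-0.01,0,0,0,1],[0,-0.0083,-0.0233,0,0,0,1],[0,-0.0083,-0.05,0,0,0,1],[0,-0.0083,-0.0833,0,0,0,1],[0,-0.0083,-0.1,0,0,0,1],[0,-0.0083,-0.1,0,0,0,1]]]}}

```text
time_s: 14.7
ee_pos: [0.5102, 0.1205, 0.1419]
eef_rot: [-3.141, -0.002, -0.057]
force: [0.7, -0.4, -3.6]
grip_width: 0.0239
grip_force: 45.0
```

Run:
```python
from h import *
o=(.4882,.3403)
go((.4882,.3403,.141,-.048),(.4882,.3403,.0764,-.048))
p,d,K,T=snap("w4");W=cloud(d,K,T)
def B(x,y,z): return [.502+x*.9984+y*.057,.036-x*.057+y*.9984,z]
def med(x,y):
    u,v=np.round(proj(B(x,y,.018),K,T)[0]).astype(int)
    if 1<u<510 and 1<v<382: return round(float(np.median(W[v-1:v+2,u-1:u+2,2])),4),(u,v),p[v,u].tolist()
for x,y in[(20,-80),(20,-40),(20,0),(20,30),(20,-97),(57,-50),(57,0),(57,50),(-30,-80),(-30,-40)]: print(x,y,med(x/1e3,y/1e3))
# rest
R=(W[...,1]>.24)&(W[...,1]<.42)&(abs(W[...,0]-.49)<.1)&(W[...,2]>.05)&(W[...,2]<.07)
print("rest tops",R.sum(),rect(W[R]) if R.sum()>10 else"")
```

```text
t 14.7 pos [0.5102 0.1205 0.1419] rot [-3.1411e+00 -2.3000e-03 -5.7300e-02] F [ 0.7 -0.4 -3.6] grip 0.0239 45.0
(0.4882, 0.3403, 0.141, -0.048) -> [ -34.6 -218.2    1. ] [-0.    -0.002 -0.009]
(0.4882, 0.3403, 0.0764, -0.048) -> [ -34.7 -218.1   65.6] [-0.    -0.002 -0.009]
20 -80 (0.0177, (np.int64(403), np.int64(176)), [43, 44, 41])
20 -40 (0.0177, (np.int64(368), np.int64(176)), [45, 48, 46])
20 0 (0.0179, (np.int64(332), np.int64(176)), [39, 42, 44])
20 30 (0.0176, (np.int64(305), np.int64(176)), [44, 45, 42])
20 -97 (0.0181, (np.int64(418), np.int64(176)), [56, 91, 146])
57 -50 (0.0182, (np.int64(380), np.int64(142)), [56, 91, 145])
57 0 (0.0181, (np.int64(334), np.int64(142)), [55, 91, 146])
57 50 (0.018, (np.int64(288), np.int64(142)), [58, 92, 142])
-30 -80 (0.0178, (np.int64(398), np.int64(218)), [35, 39, 36])
-30 -40 (0.0179, (np.int64(364), np.int64(218)), [41, 40, 42])
rest tops 2089 [array([522.8 , 325.86]), array([ 84.1 , 180.65]), np.float64(66.83)]
```

The panel is flush everywhere by depth (about 17.8 mm against 18.1 mm for the frame). I carry the roller back above the rest.

To row units: -218.2 mm / 600 = -0.3637, -208 mm / 600 = -0.3467, -0.009 rad / 3.1416 = -0.0029.

Call:
{"fn": "arm_command", "kwargs": {"plan": [[[-0.005,-0.0333,0,0,0,0,1],[-0.0167,-0.1,0,0,0,0,1],[-0.0283,-0.175,0,0,0,-0.0029,1],[-0.04,-0.25,0,0,0,-0.0029,1],[-0.05,-0.3083,0,0,0,-0.0029,1],[-0.0567,-0.3467,0,0,0,-0.0029,1],[-0.0578,-0.3637,0.0167,0,0,-0.0029,1],[-0.0578,-0.3637,0.05,0,0,-0.0029,1],[-0.0578,-0.3637,0.07,0,0,-0.0029,1],[-0.0578,-0.3637,0.07,0,0,-0.0029,1],[-0.0578,-0.3637,0.07,0,0,-0.0029,1]]]}}

```text
time_s: 15.85
ee_pos: [0.4878, 0.3397, 0.0987]
eef_rot: [3.141, 0.0, -0.049]
force: [0.0, 0.1, -3.1]
grip_width: 0.0238
grip_force: 45.0
```

Run:
```python
from h import *
go((.4882,.3403,.0764,-.048))
for n in("scene","wrist"):
    p,d,K,T=snap("r5"+n,n);W=cloud(d,K,T);hh=W[...,2];hsv=cv2.cvtColor(p,cv2.COLOR_BGR2HSV)
    R=(abs(W[...,0]-.487)<.08)&(abs(W[...,1]-.341)<.06)
    q=R&(hh>.084)&(hh<.098)&(hsv[...,1]<60)
    print(n,"bar",q.sum(),rect(W[q]),np.median(hh[q]))
    q=R&(hh>.054)&(hh<.07); print("lips",q.sum(),rect(W[q]))
    q=R&(hh>.003)&(hh<.012)&(hsv[...,1]>110); print("base",q.sum(),rect(W[q]) if q.sum()>5 else "")
a=cv2.imread("pics/r5scene.png")[270:350,180:270];b=cv2.imread("pics/r5wrist.png")[100:300,180:360]
cv2.imwrite("pics/c5.png",np.hstack([cv2.resize(a,(400,360),interpolation=2),cv2.resize(b,(390,360),interpolation=2)]))
```

```text
t 15.85 pos [0.4878 0.3397 0.0987] rot [ 3.1413e+00  3.0000e-04 -4.9000e-02] F [ 0.   0.1 -3.1] grip 0.0238 45.0
(0.4882, 0.3403, 0.0764, -0.048) -> [ 0.4 -0.6 22.3] [ 0.     0.    -0.001]
scene bar 282 [array([471.38, 340.52]), array([30.69, 72.38]), np.float64(86.64)] 0.09085401796426987
lips 348 [array([483.79, 340.17]), array([ 50.22, 119.39]), np.float64(87.12)]
base 534 [array([470.7 , 340.83]), array([ 88.77, 141.52]), np.float64(76.71)]
wrist bar 2664 [array([492.15, 339.85]), array([31.65, 90.14]), np.float64(87.48)] 0.09066720308790754
lips 1220 [array([489.11, 340.48]), array([ 50.16, 114.85]), np.float64(87.2)]
base 991 [array([507.83, 339.79]), array([63.64, 84.17]), np.float64(87.31)]
```

View pics/c5.png

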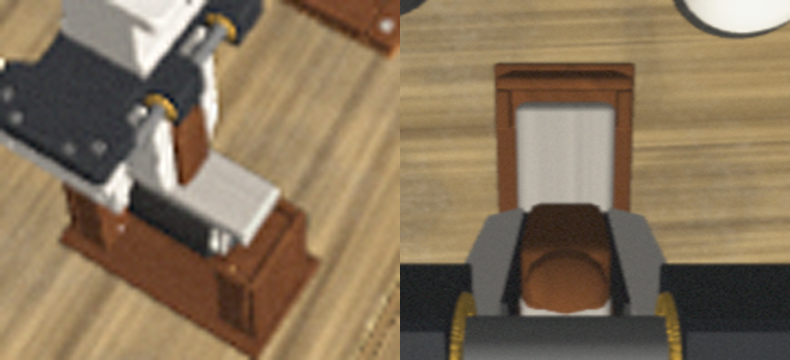

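The crossbar hangs level over the posts, within 0.5 mm of its original position (far end at x = 537.2 mm, originally 537.5 mm). I lower it and release.

To row units: 22 mm / 600 = 0.0367, 21 mm / 600 = 0.035.

Call:
{"fn": "arm_command", "kwargs": {"plan": [[[0.0007,-0.0013,0.0067,0,0,0,1],[0.0007,-0.0013,0.0167,0,0,0,1],[0.0007,-0.0013,0.025,0,0,0,1],[0.0007,-0.0013,0.03,0,0,0,1],[0.0007,-0.0013,0.0333,0,0,0,1],[0.0007,-0.0013,0.035,0,0,0,1],[0.0007,-0.0013,0.0367,0,0,0,1],[0.0007,-0.0013,0.0367,0,0,0,1],[0.0007,-0.0013,0.0367,0,0,0,1]]]}}

```text
time_s: 16.85
ee_pos: [0.488, 0.3411, 0.0769]
eef_rot: [-3.141, -0.0, -0.048]
force: [-0.8, -0.3, -3.1]
grip_width: 0.0236
grip_force: 45.0
```

To row units: 0.8 mm / 600 = 0.0013, 0.5 mm / 600 = 0.0008.

Call:
{"fn": "arm_command", "kwargs": {"plan": [[[0,0,0.0008,0,0,0,1],[0,0,0.0013,0,0,0,1],[0,0,0.0013,0,0,0,1]]]}}

```text
time_s: 17.15
ee_pos: [0.488, 0.3412, 0.0763]
eef_rot: [-3.141, -0.0, -0.048]
force: [-1.7, -0.2, 1.7]
grip_width: 0.0235
grip_force: 45.0
```

To row units: -130 mm / 600 = -0.2167, -110 mm / 600 = -0.1833.

Call:
{"fn": "arm_command", "kwargs": {"plan": [[[0,0,0,0,0,0,-1],[0,0,0,0,0,0,-1],[0,0,0,0,0,0,-1],[0,0,0,0,0,0,-1],[0,0,0,0,0,0,-1],[0,0,0,0,0,0,-1],[0,0,-0.0083,0,0,0,-1],[0,0,-0.0333,0,0,0,-1],[0,0,-0.075,0,0,0,-1],[0,0,-0.1333,0,0,0,-1],[0,0,-0.1833,0,0,0,-1],[0,0,-0.2167,0,0,0,-1]]]}}

```text
time_s: 18.35
ee_pos: [0.4883, 0.3413, 0.2099]
eef_rot: [-3.139, -0.003, -0.048]
force: [0.2, 0.2, 0.9]
grip_width: 0.0943
grip_force: 0.0
```

Run:
```python
from h import *
p,d,K,T=snap("w6");W=cloud(d,K,T);hh=W[...,2];hsv=cv2.cvtColor(p,cv2.COLOR_BGR2HSV)
R=(abs(W[...,0]-.487)<.1)&(abs(W[...,1]-.34)<.1)
for nm,q in(("top",R&(hh>.112)&(hh<.127)),("bar",R&(hh>.06)&(hh<.073)&(hsv[...,1]<60))): print(nm,rect(W[q]),np.median(hh[q]))
s=((hsv[...,0]>15)&(hsv[...,0]<35)&(hsv[...,1]>180)&(hsv[...,2]>140)&(hh>.03)&(hh<.05)).astype(np.uint8)
k,l,st,ce=cv2.connectedComponentsWithStats(s)
for j in range(1,k):
    if st[j,4]>8: print("peg",ce[j],st[j,4],np.median(hh[l==j]),cast(ce[j],K,T,.043).round(4),np.median(W[l==j],0))
from station import cams
def B(x,y,z): return np.round([.502+x*.9984+y*.057,.036-x*.057+y*.9984,z],4)
print("pivots",B(0,.112,.034),B(0,-.112,.034))
go((.4867,.1516,.2,-.057))
```

```text
top [array([488.05, 340.9 ]), array([21.01, 21.6 ]), np.float64(87.79)] 0.11790846691724405
bar [array([487.81, 341.19]), array([31.17, 97.91]), np.float64(86.99)] 0.0676732562248566
peg [404.64       176.81333333] 75 0.04237626765442689 [[0.4872 0.1516 0.043 ]] [0.4868261  0.15140951 0.04237627]
pivots [0.5084 0.1478 0.034 ] [ 0.4956 -0.0758  0.034 ]
t 18.4 pos [0.489  0.3418 0.2126] rot [-3.1375 -0.0061 -0.0481] F [ 0.4 -0.8  2.3] grip 0.0941 0.0
(0.4867, 0.1516, 0.2, -0.057) -> [  6.8 190.1  11.9] [-0.004 -0.006  0.009]
```

The roller is back in its rest, level and at its original position (bar at 487.8, 341.2 mm). Next is button_r, so I hover over its peg.

To row units: 421 mm / 600 = 0.7017, 410 mm / 600 = 0.6833, -0.208 rad / 3.1416 = -0.0662.

Call:
{"fn": "arm_command", "kwargs": {"plan": [[[0,0.05,0,0,0,0,-1],[0.0017,0.125,0,0,0,-0.0159,-1],[0.0033,0.2033,0,0,0,-0.0318,-1],[0.005,0.2833,0,0,0,-0.0477,-1],[0.0067,0.3583,0.025,0,0,-0.0662,-1],[0.0083,0.4333,0.05,0,0,-0.0662,-1],[0.0083,0.5083,0.075,0,0,-0.0662,-1],[0.0083,0.575,0.1,0,0,-0.0662,-1],[0.0083,0.6417,0.125,0,0,-0.0662,0],[0.0083,0.6833,0.15,0,0,-0.0662,0],[0.0083,0.7017,0.1667,0,0,-0.0662,0],[0.0083,0.7017,0.1667,0,0,-0.0662,0]]], "squeeze": 5}}

```text
time_s: 19.6
ee_pos: [0.4721, -0.0802, 0.1052]
eef_rot: [-3.141, 0.001, 0.158]
force: [0.2, -0.3, -0.4]
grip_width: 0.0656
grip_force: 0.0
```

```bash
cat >> h.py <<'E'
def peg(n,lo):
    p,d,K,T=snap(n);W=cloud(d,K,T);hh=W[...,2];hsv=cv2.cvtColor(p,cv2.COLOR_BGR2HSV)
    s=((hsv[...,0]>15)&(hsv[...,0]<35)&(hsv[...,1]>170)&(hsv[...,2]>130)&(hh>lo)&(hh<.05)&(W[...,0]>.42)).astype(np.uint8)
    k,l,st,ce=cv2.connectedComponentsWithStats(s)
    for j in range(1,k):
        if st[j,4]>8: print("peg",ce[j].round(),st[j,4],np.median(W[l==j],0).round(4),cast(ce[j],K,T,.043).round(4))
E
python3 - <<'E'
from h import *
peg("w7",.036)
go((.474,-.0793,.028,.16))
E
```

```text
peg [  3. 149.] 92 [0.4867 0.1467 0.0425] [[0.487  0.1461 0.043 ]]
peg [255. 202.] 139 [ 0.4745 -0.0792  0.0427] [[ 0.4745 -0.0791  0.043 ]]
t 19.65 pos [ 0.4726 -0.0793  0.106 ] rot [-3.1412e+00  5.0000e-04  1.5910e-01] F [0.2 0.3 0.2] grip 0.0618 0.0
(0.474, -0.0793, 0.028, 0.16) -> [ 1.4  0.2 78. ] [-0.     0.    -0.001]
```

The peg is confirmed at (.4745, -.0792). I descend and grip it lightly.

To row units: 78 mm / 600 = 0.13, 70 mm / 600 = 0.1167.

Call:
{"fn": "arm_command", "kwargs": {"plan": [[[0.0033,0,0.0417,0,0,0,0.1],[0.0033,0,0.0833,0,0,0,0.1],[0.0033,0,0.1167,0,0,0,0.1],[0.0033,0,0.13,0,0,0,0.1],[0.0033,0,0.13,0,0,0,1],[0.0033,0,0.13,0,0,0,1],[0.0033,0,0.13,0,0,0,1],[0.0033,0,0.13,0,0,0,1],[0.0033,0,0.13,0,0,0,1],[0.0033,0,0.13,0,0,0,1],[0.0033,0,0.13,0,0,0,1],[0.0033,0,0.13,0,0,0,1]]], "squeeze": 5}}

```text
time_s: 20.85
ee_pos: [0.4749, -0.0794, 0.0284]
eef_rot: [3.141, -0.001, 0.16]
force: [-0.5, 1.0, 6.4]
grip_width: 0.0096
grip_force: 5.0
```

```bash
cat >> h.py <<'E'
def arc(piv,th0,th1,n,yawoff,z=.028,r=.022,):
    t=np.radians(np.linspace(th0,th1,n+1)[1:])
    go(*[(round(piv[0]+r*np.cos(a),4),round(piv[1]+r*np.sin(a),4),z,round(a+yawoff,3)) for a in t])
E
python3 - <<'E'
from h import *
arc((.4962,-.0755),189.5,269,12,-np.pi)
E
```

```text
t 20.85 pos [ 0.4749 -0.0794  0.0284] rot [ 3.1413e+00 -8.0000e-04  1.5970e-01] F [-0.5  1.   6.4] grip 0.0096 5.0
(np.float64(0.4751), np.float64(-0.0816), 0.028, np.float64(0.281)) -> [-0.2  2.2  0.4] [ 0.    -0.001 -0.121]
(np.float64(0.4759), np.float64(-0.084), 0.028, np.float64(0.397)) -> [0.2 4.7 0.4] [ 0.    -0.001 -0.237]
(np.float64(0.477), np.float64(-0.0863), 0.028, np.float64(0.513)) -> [1.  7.1 0.4] [ 0.    -0.001 -0.353]
(np.float64(0.4784), np.float64(-0.0884), 0.028, np.float64(0.628)) -> [2.  9.4 0.4] [ 0.    -0.001 -0.468]
(np.float64(0.48), np.float64(-0.0904), 0.028, np.float64(0.744)) -> [ 3.3 11.6  0.4] [ 0.    -0.001 -0.584]
(np.float64(0.4818), np.float64(-0.0922), 0.028, np.float64(0.86)) -> [ 4.8 13.7  0.4] [ 0.001 -0.001 -0.7  ]
(np.float64(0.4839), np.float64(-0.0937), 0.028, np.float64(0.975)) -> [ 6.6 15.5  0.5] [ 0.001 -0.001 -0.815]
(np.float64(0.486), np.float64(-0.095), 0.028, np.float64(1.091)) -> [ 8.5 17.1  0.5] [ 0.001 -0.001 -0.931]
(np.float64(0.4884), np.float64(-0.0961), 0.028, np.float64(1.206)) -> [10.7 18.6  0.5] [ 1.000e-03 -1.000e-03 -1.046e+00]
(np.float64(0.4908), np.float64(-0.0968), 0.028, np.float64(1.322)) -> [12.9 19.7  0.5] [ 1.000e-03 -1.000e-03 -1.162e+00]
(np.float64(0.4933), np.float64(-0.0973), 0.028, np.float64(1.438)) -> [15.3 20.6  0.5] [ 1.000e-03 -0.000e+00 -1.278e+00]
(np.float64(0.4958), np.float64(-0.0975), 0.028, np.float64(1.553)) -> [17.7 21.2  0.5] [ 1.000e-03 -0.000e+00 -1.393e+00]
```

To row units: 9.4 mm / 600 = 0.0157, -1.5 mm / 600 = -0.0025, -0.47 rad / 3.1416 = -0.1496.

Call:
{"fn": "arm_command", "kwargs": {"plan": [[[0,0,-0.0025,0,0,0,1],[-0.0003,0.0037,-0.0025,0,0,-0.0382,1],[0.0003,0.0078,-0.0025,0,0,-0.0764,1],[0.0017,0.0118,-0.0025,0,0,-0.1114,1],[0.0033,0.0157,-0.0025,0,0,-0.1496,1],[0.0033,0.0157,-0.0025,0,0,-0.1496,1]]]}}

```text
time_s: 21.45
ee_pos: [0.4785, -0.0882, 0.0294]
eef_rot: [3.142, -0.001, 0.634]
force: [4.1, 2.4, -2.2]
grip_width: 0.0096
grip_force: 5.0
```

Run:
```python
from h import *
arc((.4962,-.0755),216,269,8,-np.pi,z=.0295)
```

```text
t 21.45 pos [ 0.4785 -0.0882  0.0294] rot [ 3.1415e+00 -8.0000e-04  6.3380e-01] F [ 4.1  2.4 -2.2] grip 0.0096 5.0
(np.float64(0.48), np.float64(-0.0904), 0.0295, np.float64(0.744)) -> [-0.1  2.6 -0.1] [ 0.    -0.001 -0.11 ]
(np.float64(0.4818), np.float64(-0.0922), 0.0295, np.float64(0.86)) -> [ 0.3  5.2 -0.1] [ 0.    -0.001 -0.226]
(np.float64(0.4839), np.float64(-0.0937), 0.0295, np.float64(0.975)) -> [ 1.1  7.6 -0.1] [ 0.    -0.001 -0.341]
(np.float64(0.486), np.float64(-0.095), 0.0295, np.float64(1.091)) -> [ 2.   9.9 -0.1] [ 0.    -0.001 -0.457]
(np.float64(0.4884), np.float64(-0.0961), 0.0295, np.float64(1.206)) -> [ 3.3 12.2 -0.1] [ 0.    -0.001 -0.572]
(np.float64(0.4908), np.float64(-0.0968), 0.0295, np.float64(1.322)) -> [ 4.8 14.2 -0.1] [ 0.    -0.001 -0.688]
(np.float64(0.4933), np.float64(-0.0973), 0.0295, np.float64(1.438)) -> [ 6.6 16.1 -0.1] [ 0.    -0.001 -0.804]
(np.float64(0.4958), np.float64(-0.0975), 0.0295, np.float64(1.553)) -> [ 8.5 17.7 -0.1] [ 0.    -0.001 -0.919]
```

To row units: 17 mm / 600 = 0.0283, 15.8 mm / 600 = 0.0263, -0.804 rad / 3.1416 = -0.2559.

Call:
{"fn": "arm_command", "kwargs": {"plan": [[[0.0007,0.0043,0,0,0,-0.035,1],[0.0015,0.0087,0,0,0,-0.0719,1],[0.0027,0.0127,0,0,0,-0.1085,1],[0.0042,0.0163,0,0,0,-0.1455,1],[0.0062,0.02,0,0,0,-0.1821,1],[0.0087,0.0233,0,0,0,-0.219,1],[0.0115,0.0263,0,0,0,-0.2559,1],[0.0138,0.0283,0,0,0,-0.2801,1],[0.0138,0.0283,0,0,0,-0.2801,1]]]}}

```text
time_s: 22.35
ee_pos: [0.4936, -0.0964, 0.029]
eef_rot: [-3.138, -0.001, 1.513]
force: [-6.2, 6.6, 3.4]
grip_width: 0.0097
grip_force: 5.0
```

Run:
```python
from h import *
go((.4958,-.0975,.0295,1.513))
p,d,K,T=snap("w8")
s,_,_,_=snap("s8","scene")
cv2.imwrite("pics/c8.png",np.hstack([cv2.resize(p[120:260,170:350],(400,311),interpolation=2),cv2.resize(s[190:260,240:330],(400,311),interpolation=2)]))
```

```text
t 22.35 pos [ 0.4936 -0.0964  0.029 ] rot [-3.1380e+00 -1.4000e-03  1.5126e+00] F [-6.2  6.6  3.4] grip 0.0097 5.0
(0.4958, -0.0975, 0.0295, 1.513) -> [-1.   2.2 -0.5] [-0.004 -0.001 -0.   ]
```

To row units: 1.4 mm / 600 = 0.0023, 0.8 mm / 600 = 0.0013.

Call:
{"fn": "arm_command", "kwargs": {"plan": [[[0.0013,0.0012,0,0,0,0,1],[0.0013,0.0023,0,0,0,0,1],[0.0013,0.0023,0,0,0,0,1]]]}}

```text
time_s: 22.75
ee_pos: [0.4946, -0.0962, 0.029]
eef_rot: [-3.137, -0.0, 1.51]
force: [-10.5, 0.7, 6.0]
grip_width: 0.0113
grip_force: 5.0
```

To row units: -80 mm / 600 = -0.1333, -55 mm / 600 = -0.0917.

Call:
{"fn": "arm_command", "kwargs": {"plan": [[[0,0,0,0,0,0,0.1],[0,0,0,0,0,0,0.1],[0,0,0,0,0,0,0.1],[0,0,0,0,0,0,0.1],[0,0,-0.0167,0,0,0,0.1],[0,0,-0.05,0,0,0,0.1],[0,0,-0.0917,0,0,0,0.1],[0,0,-0.1333,0,0,0,0.1],[0,0,-0.1333,0,0,0,0.1],[0,0,-0.1333,0,0,0,0.1]]]}}

```text
time_s: 23.75
ee_pos: [0.4964, -0.0965, 0.11]
eef_rot: [3.14, 0.0, 1.51]
force: [-0.7, 0.7, -0.9]
grip_width: 0.0423
grip_force: 0.0
```

Run:
```python
from h import *
peg("w9",.034)
go((.487,.1513,.11,-.17+np.pi),(.487,.1513,.11,1.513))
```

```text
peg [253. 202.] 129 [ 0.4947 -0.0964  0.0429] [[ 0.4946 -0.0962  0.043 ]]
t 23.8 pos [ 0.496  -0.0964  0.1092] rot [-3.1413 -0.      1.5099] F [-0.3  0.3 -0.5] grip 0.0426 0.0
(0.487, 0.1513, 0.11, 2.971592653589793) -> [246.7 -24.1  -0.8] [-0.    -0.    -1.462]
(0.487, 0.1513, 0.11, 1.513) -> [246.7 -24.1  -0.8] [-0.    -0.    -0.003]
```

button_r is closed: its peg is at (.4946, -.0963), straight out along -y and against the stop. Now button_l.

To row units: 247 mm / 600 = 0.4117, 243 mm / 600 = 0.405, -1.46 rad / 3.1416 = -0.4647.

Call:
{"fn": "arm_command", "kwargs": {"plan": [[[0.025,-0.0033,0,0,0,-0.0446,0.1],[0.0667,-0.0067,0,0,0,-0.0891,0.1],[0.1167,-0.0117,0,0,0,-0.1337,0.1],[0.1667,-0.0167,0,0,0,-0.1783,0.1],[0.2167,-0.0217,0,0,0,-0.2228,0.1],[0.2667,-0.0267,0,0,0,-0.2674,0.1],[0.3167,-0.0317,0,0,0,-0.3119,0.1],[0.3583,-0.035,0,0,0,-0.3565,0.1],[0.3917,-0.0383,0,0,0,-0.4011,0.1],[0.405,-0.04,0,0,0,-0.4456,0.1],[0.4117,-0.04,0,0,0,-0.4647,0.1],[0.4117,-0.04,0,0,0,-0.4647,0.1]]]}}

```text
time_s: 25.0
ee_pos: [0.4868, 0.1519, 0.1085]
eef_rot: [-3.141, -0.002, 2.971]
force: [-0.0, 0.2, 0.3]
grip_width: 0.0422
grip_force: 0.0
```

Run:
```python
from h import *
peg("w10",.034)
go((.487,.1513,.0295,2.971))
```

```text
peg [254. 201.] 129 [0.4861 0.1507 0.0428] [[0.486  0.1507 0.043 ]]
t 25.05 pos [0.4869 0.1516 0.1086] rot [-3.1410e+00 -1.4000e-03  2.9686e+00] F [-0.2  0.5 -0.2] grip 0.0423 0.0
(0.487, 0.1513, 0.0295, 2.971) -> [-0.2 -0.2 79.1] [-0.001 -0.001 -0.002]
```

To row units: 78.5 mm / 600 = 0.1308, 70 mm / 600 = 0.1167.

Call:
{"fn": "arm_command", "kwargs": {"plan": [[[0.0012,-0.0015,0.0417,0,0,0,0.1],[0.0012,-0.0015,0.0833,0,0,0,0.1],[0.0012,-0.0015,0.1167,0,0,0,0.1],[0.0012,-0.0015,0.1308,0,0,0,0.1],[0.0012,-0.0015,0.1308,0,0,0,1],[0.0012,-0.0015,0.1308,0,0,0,1],[0.0012,-0.0015,0.1308,0,0,0,1],[0.0012,-0.0015,0.1308,0,0,0,1],[0.0012,-0.0015,0.1308,0,0,0,1],[0.0012,-0.0015,0.1308,0,0,0,1],[0.0012,-0.0015,0.1308,0,0,0,1],[0.0012,-0.0015,0.1308,0,0,0,1]]]}}

```text
time_s: 26.25
ee_pos: [0.4868, 0.1509, 0.0314]
eef_rot: [3.141, 0.001, 2.97]
force: [-1.6, -0.9, 6.4]
grip_width: 0.0097
grip_force: 5.0
```

Run:
```python
from h import *
arc((.508,.1477),171,87,10,0,z=.0305,r=.0218)
```

```text
t 26.25 pos [0.4868 0.1509 0.0314] rot [3.1413e+00 7.0000e-04 2.9698e+00] F [-1.6 -0.9  6.4] grip 0.0097 5.0
(np.float64(0.4872), np.float64(0.1542), 0.0305, np.float64(2.838)) -> [0.2 3.4 0.9] [0.    0.001 0.132]
(np.float64(0.4884), np.float64(0.1572), 0.0305, np.float64(2.691)) -> [-0.5  6.5  0.9] [0.    0.001 0.279]
(np.float64(0.49), np.float64(0.16), 0.0305, np.float64(2.545)) -> [-1.6  9.6  0.9] [0.    0.001 0.425]
(np.float64(0.492), np.float64(0.1625), 0.0305, np.float64(2.398)) -> [-3.1 12.4  0.9] [0.    0.001 0.572]
(np.float64(0.4943), np.float64(0.1646), 0.0305, np.float64(2.251)) -> [-5.  14.8  0.9] [0.001 0.001 0.719]
(np.float64(0.4969), np.float64(0.1665), 0.0305, np.float64(2.105)) -> [-7.3 17.1  0.9] [0.001 0.001 0.865]
(np.float64(0.4998), np.float64(0.1679), 0.0305, np.float64(1.958)) -> [-9.9 19.   0.9] [1.000e-03 0.000e+00 1.012e+00]
(np.float64(0.5028), np.float64(0.1689), 0.0305, np.float64(1.812)) -> [-12.7  20.5   0.9] [1.000e-03 0.000e+00 1.158e+00]
(np.float64(0.5059), np.float64(0.1694), 0.0305, np.float64(1.665)) -> [-15.7  21.5   0.9] [1.000e-03 0.000e+00 1.305e+00]
(np.float64(0.5091), np.float64(0.1695), 0.0305, np.float64(1.518)) -> [-18.8  22.2   0.9] [1.000e-03 0.000e+00 1.452e+00]
```

To row units: 14.8 mm / 600 = 0.0247, 12.4 mm / 600 = 0.0207, 0.719 rad / 3.1416 = 0.2289.

Call:
{"fn": "arm_command", "kwargs": {"plan": [[[0,0,-0.0017,0,0,0,1],[0.0003,0.0057,-0.0017,0,0,0.042,1],[-0.0008,0.0108,-0.0017,0,0,0.0888,1],[-0.0027,0.016,-0.0017,0,0,0.1353,1],[-0.0052,0.0207,-0.0017,0,0,0.1821,1],[-0.0083,0.0247,-0.0017,0,0,0.2289,1],[-0.0083,0.0247,-0.0017,0,0,0.2289,1]]]}}

```text
time_s: 26.95
ee_pos: [0.4939, 0.1646, 0.0318]
eef_rot: [-3.141, -0.0, 2.248]
force: [-0.6, -0.4, 0.7]
grip_width: 0.0099
grip_force: 5.0
```

Run:
```python
from h import *
arc((.508,.1477),129,87,5,0,z=.032,r=.0218)
```

```text
t 26.95 pos [0.4939 0.1646 0.0318] rot [-3.1412e+00 -2.0000e-04  2.2484e+00] F [-0.6 -0.4  0.7] grip 0.0099 5.0
(np.float64(0.4969), np.float64(0.1665), 0.032, np.float64(2.105)) -> [-0.4  3.5 -0.2] [-0.    -0.     0.143]
(np.float64(0.4998), np.float64(0.1679), 0.032, np.float64(1.958)) -> [-1.1  6.7 -0.2] [-0.   -0.    0.29]
(np.float64(0.5028), np.float64(0.1689), 0.032, np.float64(1.812)) -> [-2.2  9.6 -0.2] [-0.    -0.     0.436]
(np.float64(0.5059), np.float64(0.1694), 0.032, np.float64(1.665)) -> [-3.8 12.3 -0.2] [-0.    -0.     0.583]
(np.float64(0.5091), np.float64(0.1695), 0.032, np.float64(1.518)) -> [-5.7 14.9 -0.2] [-0.   -0.    0.73]
```

To row units: 14.9 mm / 600 = 0.0248, 12.3 mm / 600 = 0.0205, 0.73 rad / 3.1416 = 0.2324.

Call:
{"fn": "arm_command", "kwargs": {"plan": [[[-0.0007,0.0058,0,0,0,0.0455,1],[-0.0018,0.0112,0,0,0,0.0923,1],[-0.0037,0.016,0,0,0,0.1388,1],[-0.0063,0.0205,0,0,0,0.1856,1],[-0.009,0.0242,0,0,0,0.2324,1],[-0.0095,0.0248,0,0,0,0.2324,1],[-0.0095,0.0248,0,0,0,0.2324,1]]]}}

```text
time_s: 27.65
ee_pos: [0.5089, 0.1695, 0.0318]
eef_rot: [-3.141, -0.0, 1.528]
force: [-1.5, 1.9, 0.3]
grip_width: 0.0097
grip_force: 5.0
```

To row units: 1.6 mm / 600 = 0.0027, 0.8 mm / 600 = 0.0013.

Call:
{"fn": "arm_command", "kwargs": {"plan": [[[0,0.0013,0,0,0,0,1],[0,0.0027,0,0,0,0,1],[0,0.0027,0,0,0,0,1]]]}}

```text
time_s: 27.95
ee_pos: [0.5095, 0.1696, 0.0317]
eef_rot: [-3.139, 0.0, 1.525]
force: [-9.6, 3.9, 4.6]
grip_width: 0.0101
grip_force: 5.0
```

The stop is reached, with 9.6 N of reaction. I release, rise and inspect.

To row units: -240 mm / 600 = -0.4, -210 mm / 600 = -0.35.

Call:
{"fn": "arm_command", "kwargs": {"plan": [[[0,0,0,0,0,0,0.1],[0,0,0,0,0,0,0.1],[0,0,0,0,0,0,0.1],[0,0,0,0,0,0,0.1],[0,0,-0.0167,0,0,0,0.1],[0,0,-0.0583,0,0,0,0.1],[0,0,-0.125,0,0,0,0.1],[0.0167,0,-0.2,0,0,0,0.1],[-0.0167,-0.0333,-0.275,0,0,0,0.1],[-0.0667,-0.0583,-0.35,0,0,0,0.1],[-0.1333,-0.0833,-0.4,0,0,0,0.1],[-0.1333,-0.0833,-0.4,0,0,0,0.1]]]}}

```text
time_s: 29.15
ee_pos: [0.4565, 0.09, 0.2765]
eef_rot: [3.135, -0.001, 1.52]
force: [-0.1, 0.3, -0.6]
grip_width: 0.0422
grip_force: 0.0
```

Run:
```python
from h import *
go()
peg("w11",.03)
p=cv2.imread("pics/w11.png");cv2.imwrite("pics/c11.png",cv2.resize(p,(768,576),interpolation=2))
```

```text
t 29.15 pos [0.4565 0.09   0.2765] rot [ 3.1351e+00 -7.0000e-04  1.5197e+00] F [-0.1  0.3 -0.6] grip 0.0422 0.0
peg [289. 116.] 52 [0.5113 0.1714 0.0428] [[0.5111 0.171  0.043 ]]
```

View pics/c11.png

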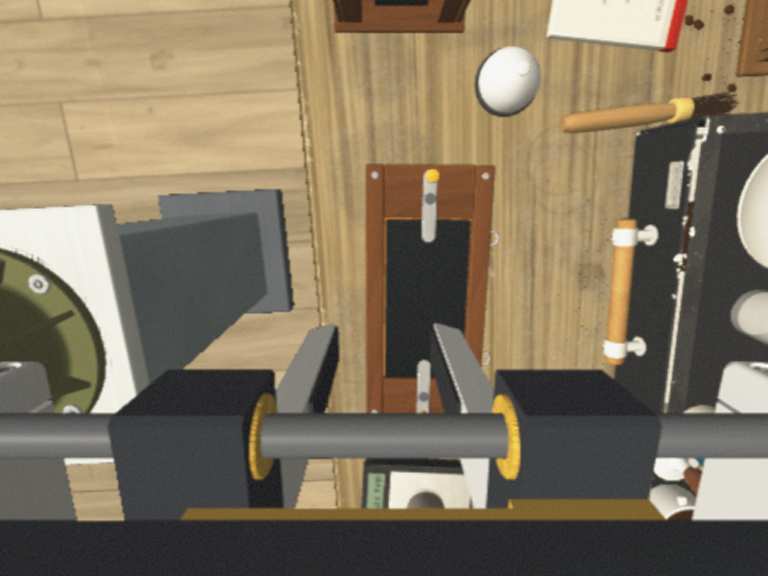

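Both bars lie straight along the board over the panel's ends (pegs outward, L at (432,175); R bar at (424,385)), and nothing else has moved. I let the arm settle and hand in.

Call:
{"fn": "arm_command", "kwargs": {"plan": [[[0,0,0,0,0,0,0.1],[0,0,0,0,0,0,0.1],[0,0,0,0,0,0,0.1]]]}}

```text
time_s: 29.5
ee_pos: [0.4567, 0.0927, 0.2707]
eef_rot: [-3.139, 0.0, 1.522]
force: [-0.4, -0.2, 0.3]
grip_width: 0.0423
grip_force: 0.0
```

```bash
python3 -c "
from station import ctrl
print(ctrl.hand_in())"
```

```text
the job is handed in; nothing more can be done
None
```

I rolled the panel down flush (force readings of about 9–12 N, one pass each way), hung the roller back in its rest, turned both turn-buttons against their stops and handed the job in at 29.5 s; the hand-in returned no verdict.

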